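# Hold a turned furniture leg in the V-cradle for cross-drilling

## Task

Flip the stop of the wooden V-cradle down, then pick up the undrilled leg that lies on the bench and lay it in the two vees, its plain foot end butted against the stop and its tenon pointing away. Finish while still holding it there, pressed firmly down onto both sides of the vees with a push of one to two kilograms, so that I can drill the cross-hole. Leave the two finished legs and the caliper where they are.

Things in the scene. Friction and masses are not known exactly. Their poses are not given: they have to be found in the camera images.
- leg: The undrilled turned beech furniture leg, lying on the bench: a cylinder 30 mm in diameter and 150 mm long with a round tenon 16 mm in diameter and 28 mm long at one end. About 90 g, wood, may roll. Origin: on the axis, in the middle of the 150 mm cylinder (the tenon not counted). Its x axis runs along the leg from the tenon to the plain foot end.
- leg_foot (a point): Centre of the plain, flat foot end of the undrilled leg, 75 mm from its origin along its +x.
- cradle: Wooden V-cradle, fixed and level: base board 12 mm thick (x -82 to +114, y -49 to +49 mm) with two saddles cut with vees, and a flip stop at its +x end. Origin: at bench level, below the middle of the gap between the two saddles. x: along the vees, towards the stop; y: across them, towards the stop's pivot (roughly the robot's side); z: up.
- seat (a point): Where the leg's origin lies when the leg is seated in the vees and butted against the stop: 47.2 mm above the cradle's origin, in the middle of the 60 mm long gap between the saddles (cradle x from -30 to 30 mm). The gap is open on both sides and down to the base board (z = 12 mm), so that fingers can grip the leg across it there. A seated leg's axis runs along the cradle's x.
- flank_near: The near flanks of both vees (cradle y > 0) and the saddle halves below; origin and axes are the cradle's. The two saddles reach in cradle x from -65 to -30 and from 30 to 65 mm and are 74 mm wide, tops at z = 44 mm; each has a 90-degree vee, 36 mm wide at the mouth, bottom at z = 26 mm.
- flank_far: The far flanks of both vees (cradle y < 0, away from the robot) and the saddle halves below; mirror image of flank_near, with the cradle's origin and axes. The flanks of all vees are waxed and slippery (friction about 0.15), so that a leg slides down to the bottom; but a hand that grips it off-centre and pushes sideways more than a third as hard as down can leave one flank unloaded.
- stop (a joint): Hinge of the flip stop, rad: 0 = down (arm level across the end of the vees, at its limit), growing as the free end swings up; at most 1.4, nearly upright. It turns about stop_pivot, about an axis along the cradle's x. Friction of about 0.05 N m (some 1 N at the free end) lets it stay where it is left.
- stop_pivot (a point): Pivot of the stop, in the middle of the arm's thickness: at x = 82, y = 34, z = 47.2 mm in the cradle's frame. Behind the arm stands the fixed post that carries it (cradle x 90 to 108, y 21 to 47 mm, top at z = 62 mm, bolt end out to x = 116 mm).
- stop_end (a point): Centre of the free end of the stop's arm, 68 mm from the pivot. The arm is a dark hardwood bar, 14 mm thick along the cradle's x and 22 mm high. Down, it runs from the pivot towards the cradle's -y, its upper face is 58 mm above the bench, its free end lies over a small fixed rest, and its face towards the vees is at cradle x = 75 mm.
- done_leg_a: Finished leg with a cross-hole, standing on its foot with the tenon up: 30 mm in diameter, 178 mm tall. Origin: centre of its foot, on the bench. Leave alone.
- done_leg_b: The other finished leg, the same. Leave alone.
- caliper: Vernier caliper lying on the saw's wing beside the bench, 63x200x14 mm. Origin: centre of its underside. Leave alone.

How it is judged:
By the outcome, as a careful person would: the job done as asked, in the order asked, and still so for the second after the job is handed in, while the arm keeps its last pose, push and grip.
It also fails if it takes over 58 s, if anything falls off the work surface, if the arm or the gripper's body presses on something with over 40 N, if the wrist force passes 120 N, or if a joint passes its speed limit or range.

## Robot

A 6-joint arm with a two-finger parallel gripper is mounted at the origin on a cart in front of the work surface, level with it; the furniture and walls round the work are solid. World frame = base frame: x ahead of the robot, y to its left, z up, the work surface at z = 0. Lengths are in m, angles in rad, forces in N, time in s.
With the tool pointing down it reaches from about 0.35 to 0.925 m from the base axis. Payload 6.4 kg.
Tool frame: the origin (TCP) lies at the very end of the fingers, on their centre line; the grasp point (between the pads) lies 19 mm behind it; z points along the fingers, y is the line along which they close (so a half turn about z gives the same grasp; the last joint's range is limited). The gripper opens to 85 mm and grips with 20 to 120 N. Pads are 22 mm wide; open, the fingers measure 114 mm over their backs; the gripper's body (76 mm by 85 mm) begins 54 mm behind the grasp point. The pads swing forward as they close: fully open they stand 13 mm farther back than shut.
Start: joints at [1.113, 0.245, 1.558, -0, 1.339, -0.174], TCP at [0.182, 0.624, 0.231] pointing down, gripper open.
Joint ranges: [-3.13, 3.13], [-1.02, 2.26], [0.13, 2.54], [-0.95, 4.09], [0.21, 2.88], [-2.74, 2.74]. Speed limits (rad/s): [2.57, 2.57, 3.14, 3.14, 3.14, 3.14].

## Interface

Orientations are given as a rotation vector (axis times angle).
In Python, from plant import * gives the robot as it stands. Calls block until the motion is done:
- reach(position, orientation): joint-space move of the TCP to a pose.
- move_linear(position, attitude=None, velocity=0.15, max_force=None): straight line of the TCP; attitude=None keeps the orientation; velocity is the mean speed in m/s. With max_force (N) it stops when the force on the tool has changed by that much, and returns True; else False.
- movej(angles): joint-space move.
- release() and close_gripper(): open the fingers fully, or close them until they stop; the grip force is fixed at half the most.
- hold(seconds).
- ik(position, orientation): joint angles nearest the present ones, or None.
- get_state(): the state.
- get_image(name): name is "scene" or "top"; returns a dict with "color" (480x640x3 uint8, red, green, blue), "range_z" (480x640 float32, m along the optical axis (not along the pixel's ray), 0 where there is no reading), "K" (3x3 intrinsics, pixels), "eye" and "attitude" of the camera in the world. Camera axes: x right, y up, looking along -z (the intrinsics and any distortion apply to the point x, -y, -z); pixel columns grow to the right and rows downward; lengths in m; the calibration is good to about 2 mm. A picture is of the moment at which its call begins.
A pose or a line that the arm cannot do raises PlanningError and nothing moves.
- close_job(): hands the job in; it is judged then, once.
The state is a dict: "t": time; "q": joint angles; "qd": joint speeds; "tau": joint torques, N m; "tool_pos": TCP position; "orientation": TCP orientation; "force": force on the tool from outside, world axes, zero at the start; "wrist_torque": the same for the moment, N m; "opening": finger opening in m; "grasp_force": force on a finger pad.
Only numpy, scipy, OpenCV 4.12 (cv2) and the standard library are available. Lean on these libraries where they do the work, as an engineer would, in place of code of your own. Each camera call takes 0.05 s, during which the arm holds its last target. There are 200 camera calls.

## Working session

There is one attempt and no reset: what is moved stays moved. The work goes in short steps, each a Python script; the robot and the scene stay as the last script left them, time stands still between calls to the robot, and variables do not carry over. Pictures are saved under pics/ and viewed, at most 10 in all, crops included, and the job is handed in when it is done.

```bash
mkdir -p pics; ls; python3 - <<'E'
from plant import *
import cv2,numpy as np
for n in("scene","top"):
    d=get_image(n); np.savez(f"pics/{n}0.npz",**d)
    cv2.imwrite(f"pics/{n}0.png",d["color"][:,:,::-1]); print(n,d["K"],d["eye"],d["attitude"],[k for k in d])
s=get_state();print(s)
E
```

```text
pics
scene [[464.87972094   0.         320.44904324]
 [  0.         464.87972094 244.10052241]
 [  0.           0.           1.        ]] [ 0.16396086 -0.61840449  0.50396149] [ 0.9728868  -0.32624083 -0.60940839] ['color', 'range_z', 'K', 'eye', 'attitude']
top [[501.09949293   0.         313.85393475]
 [  0.         501.09949293 242.24634274]
 [  0.           0.           1.        ]] [ 0.52689877 -0.02195502  0.91156507] [ 0.05879165 -0.06226828 -1.55591606] ['color', 'range_z', 'K', 'eye', 'attitude']
{'t': 0.1, 'q': array([ 1.11291301e+00,  2.45765830e-01,  1.55891958e+00,  9.23552136e-06,
        1.33867239e+00, -1.74099057e-01]), 'qd': array([ 0.00165867,  0.00030673, -0.00424478,  0.00039752, -0.00099253,
       -0.00059354]), 'tau': array([ 1.33169588e-04, -4.30673075e+01, -3.27128255e+01, -1.47562341e-04,
        2.79157648e-03, -1.32761249e-05]), 'tool_pos': array([0.18175822, 0.62354336, 0.23026192]), 'orientation': array([-4.44197362e-01, -3.10946720e+00,  2.63055355e-03]), 'force': array([ 1.40988318, -0.07969031, -0.6426218 ]), 'wrist_torque': array([-0.02335815, -0.05469094, -0.0201133 ]), 'grasp_force': 0.0, 'opening': 0.08538110352572814}
```

View pics/scene0.png

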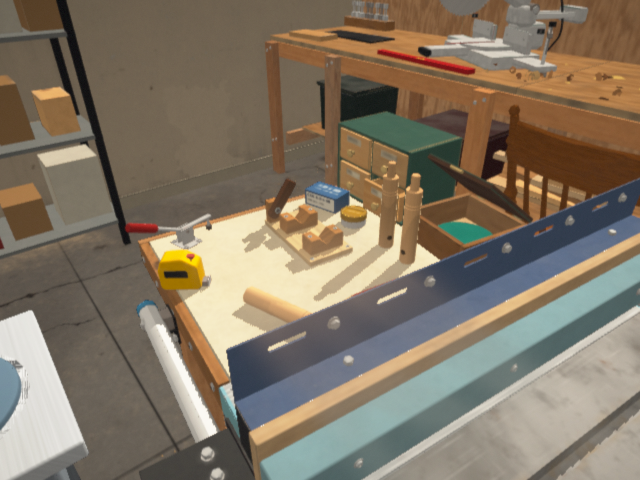

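View pics/top0.png

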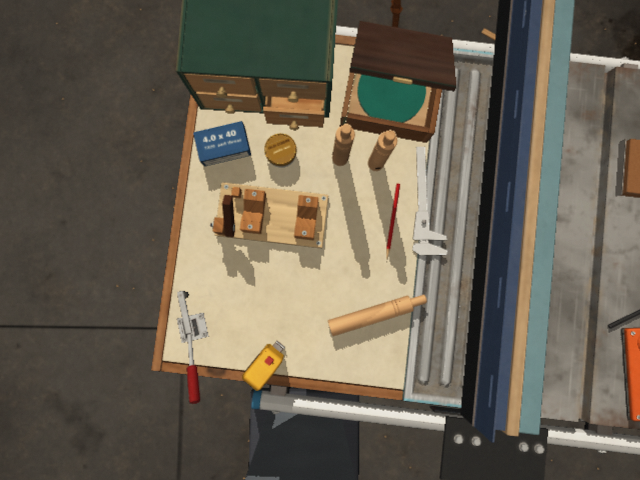

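The scene view shows the cradle at about (305,225) with the stop upright at (283,195). The undrilled leg lies at about (275,303), partly hidden by the fence.

In the top view, the leg runs from its foot at (332,326) to the tenon end at (425,300). The saddles are at (253,211) and (307,217), with the dark stop at (228,215) on the +y side. The finished legs stand at (343,145) and (383,150).

```bash
cat > h.py <<'E'
import numpy as np,cv2
from scipy.spatial.transform import Rotation as R
def cloud(d):
    K=d["K"];z=d["range_z"].astype(float);v,u=np.mgrid[:480,:640]
    c=np.stack([(u-K[0,2])/K[0,0]*z,-(v-K[1,2])/K[1,1]*z,-z],-1)
    P=c@R.from_rotvec(d["attitude"]).as_matrix().T+d["eye"];P[z==0]=np.nan
    return P
def ray(d,px,h):
    K=d["K"];px=np.atleast_2d(px).astype(float)
    c=np.c_[(px[:,0]-K[0,2])/K[0,0],-(px[:,1]-K[1,2])/K[1,1],-np.ones(len(px))]@R.from_rotvec(d["attitude"]).as_matrix().T
    return d["eye"]+c*((h-d["eye"][2])/c[:,2])[:,None]
def box(r,u0,v0,u1,v1):
    m=np.zeros((480,640),bool);m[v0:v1,u0:u1]=True;return m
E
cat > m.py <<'E'
from h import *
d=dict(np.load("pics/top0.npz"));P=cloud(d);Z=P[...,2]
def roi(u0,v0,u1,v1):
    m=np.zeros((480,640),bool);m[v0:v1,u0:u1]=1;return m
b=P[roi(200,260,320,330)];print("bench z",np.nanmedian(b[:,2]))
def rect(m,h,name):
    m=cv2.morphologyEx(m.astype(np.uint8),cv2.MORPH_OPEN,np.ones((2,2)))
    n,l,s,_=cv2.connectedComponentsWithStats(m)
    m=np.isin(l,[i for i in range(1,n) if s[i,4]>25])
    px=np.argwhere(m)[:,::-1]
    q=ray(d,px,h)[:,:2]*1000
    r=cv2.minAreaRect(q.astype(np.float32));print(name,len(px),r,"medz",np.nanmedian(Z[m]));return m
leg=rect(roi(322,285,432,342)&(Z>.006)&(Z<.05),.015,"leg")
sad=rect(roi(238,175,335,255)&(Z>.038)&(Z<.05),.044,"saddles")
base=rect(roi(205,175,340,260)&(Z>.006)&(Z<.2),.012,"base(all)")
hi=rect(roi(200,175,245,260)&(Z>.066),.1,"stop")
post=rect(roi(200,175,245,260)&(Z>.055)&(Z<.068),.062,"post")
print("stop pts",np.nanpercentile(P[hi],[2,50,98],axis=0).round(4).tolist())
for n,m in(("sad L",sad&roi(0,0,281,480)),("sad R",sad&roi(281,0,640,480))):
    q=ray(d,np.argwhere(m)[:,::-1],.044)[:,:2]*1000;print(n,cv2.minAreaRect(q.astype(np.float32)))
for nm,r in(("legA",roi(325,115,360,175)),("legB",roi(362,120,402,180))):
    k=r&(Z>.03)&(Z<.19);print(nm,np.nanmedian(P[k],0),np.nanmax(P[k][:,2]))
# leg axis: width profile
q=ray(d,np.argwhere(leg)[:,::-1],.015)[:,:2]*1000;c=q.mean(0);w=np.linalg.svd(q-c,full_matrices=0)[2][0]
w*=np.sign(w[1]);n=np.array([-w[1],w[0]]);s=(q-c)@w;t=(q-c)@n
print("c",c,"w",w)
for a in range(-100,100,8):
    k=(s>=a)&(s<a+8)
    if k.any():print(a,k.sum(),t[k].min().round(1),t[k].max().round(1))
print(s.min(),s.max())
v=d["color"].copy();v[leg|sad]=[0,255,0];v[hi]=[255,0,0];v[post]=[0,0,255]
cv2.imwrite("pics/mask.png",cv2.resize(v[165:345,190:445,::-1],None,fx=3,fy=3,interpolation=0))
E
python3 m.py
```

```text
bench z 0.0008439430220725797
leg 1590 ((469.9771728515625, -139.86236572265625), (30.052499771118164, 179.33865356445312), 17.93187713623047) medz 0.028481359079936985
saddles 1181 ((641.6407470703125, 37.20240020751953), (129.927001953125, 74.35973358154297), 84.07894134521484) medz 0.04411479271503199
base(all) 5873 ((643.6998291015625, 57.58694076538086), (204.9825897216797, 98.17567443847656), 84.12364196777344) medz 0.014655387149297372
stop 305 ((638.917236328125, 116.64163208007812), (49.4890022277832, 17.9310245513916), 1.5989571809768677) medz 0.09085672267447675
post 217 ((617.3876953125, 130.9136962890625), (25.695280075073242, 35.851463317871094), 0.8177937269210815) medz 0.06219582023589676
stop pts [[0.6186, 0.1132, 0.0129], [0.6404, 0.1192, 0.0909], [0.6638, 0.1273, 0.1097]]
sad L ((646.5005493164062, 84.07255554199219), (35.661766052246094, 74.3349609375), 84.17230224609375)
sad R ((636.7177124023438, -10.087560653686523), (34.89514923095703, 74.291015625), 84.15324401855469)
legA [ 0.74799448 -0.06955108  0.11579197] 0.1815778489534804
legB [ 0.74443935 -0.13257813  0.08281102] 0.1820151974103038
c [ 468.02633798 -134.06670169] w [-0.30674796  0.95179078]
-100 18 -6.7 7.8
-92 41 -7.7 7.9
-84 41 -8.0 7.5
-76 42 -7.9 7.7
-68 75 -14.9 14.6
-60 76 -14.8 14.7
-52 74 -14.7 14.8
-44 78 -15.0 14.9
-36 74 -14.9 14.6
-28 77 -14.8 14.7
-20 77 -14.6 14.9
-12 77 -15.1 14.5
-4 77 -14.8 14.6
4 77 -14.7 14.9
12 76 -15.0 15.0
20 76 -14.9 14.6
28 78 -14.8 14.8
36 76 -15.0 14.9
44 77 -14.9 15.0
52 79 -14.8 14.7
60 76 -14.6 14.8
68 77 -15.0 14.9
76 71 -14.9 14.5
-95.7880658773332 83.54179460197186
```

View pics/mask.png

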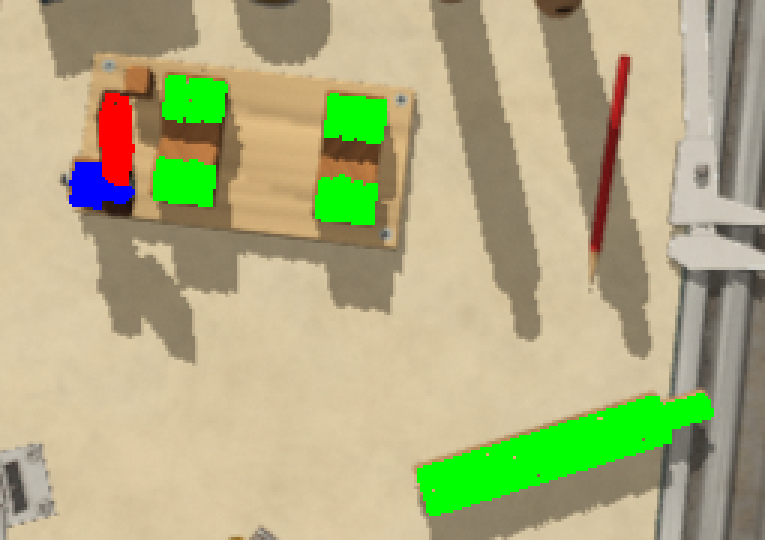

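Measured sizes match the given ones:

| Item | Measured | Given |
|---|---|---|
| Saddle rectangle | 130×74 mm, tops at z 44 mm | 130×74 mm, z 44 mm |
| Leg | 30×179 mm | 30×178 mm |
| Post top | z 62 mm | z 62 mm |

The mask crop shows the saddles, stop, post and leg cleanly segmented. The stop stands at about 0.95 rad. Next I flip it down.

```bash
cat >> h.py <<'E'
O=np.array([.6416,.0372,0]);YC=np.deg2rad(84.1)
CX=np.array([np.cos(YC),np.sin(YC),0]);CY=np.array([-CX[1],CX[0],0])
def C(x,y,z): return O+CX*x/1e3+CY*y/1e3+[0,0,z/1e3]
def ori(yaw,s=1):  # tool down, closing line across an axis at yaw
    y=s*np.array([-np.sin(yaw),np.cos(yaw),0]);z=np.array([0,0,-1.]);return R.from_matrix(np.c_[np.cross(y,z),y,z]).as_rotvec()
LEG=np.array([.4656,-.1265,.015]);YL=np.deg2rad(107.86)
E
python3 - <<'E'
from plant import *
from h import *
for s in(1,-1):
    for p,y in((C(79,60,120),YC),(C(0,0,36),YC),(LEG+[0,0,-.012],YL),(LEG+[0,0,.12],YL)):
        q=ik(p,ori(y,s));print(s,None if q is None else np.round(q,2))
E
```

```text
1 None
1 None
1 [-0.5   0.21  2.09 -0.    0.85  2.33]
1 [-0.5  -0.04  2.05 -0.    1.13  2.33]
-1 [ 0.02  0.26  1.76 -0.    1.12  0.12]
-1 [-0.12  0.46  1.67 -0.    1.01 -0.02]
-1 [-0.5   0.21  2.09 -0.    0.85 -0.81]
-1 [-0.5  -0.04  2.05 -0.    1.13 -0.81]
```

```bash
python3 - <<'E'
from plant import *
from h import *
o=ori(YC,-1);h=14;r=45
def P(th): return C(79,34-r*np.cos(th)+11*np.sin(th)+h,47.2+r*np.sin(th)+11*np.cos(th))
close_gripper()
reach(P(1.1)+CY*.03+[0,0,.04],o)
move_linear(P(1.1)+CY*.015,velocity=.15)
for th in(.85,.6,.4,.2,.08):
    c=move_linear(P(th),velocity=.06,max_force=25);s=get_state();print(th,c,s["force"].round(1),s["t"])
    if c:break
c=move_linear(P(0)-[0,0,.008],velocity=.02,max_force=8);s=get_state();print(c,s["force"].round(1),s["tool_pos"][2],s["t"])
move_linear(s["tool_pos"]+[0,0,.09],velocity=.2)
release()
reach(LEG+[0,0,.11],ori(YL,-1))
d=get_image("top");np.savez("pics/top1.npz",**d);Z=cloud(d)
m=(Z[...,2]>.05)&(Z[...,2]<.13);m[:, :200]=0;m[:,245:]=0;m[:175]=0;m[260:]=0
q=Z[m]-O;print("stop z max",q[:,2].max(),"y range",(q@CY).min(),(q@CY).max(),"face x of arm",np.percentile(q[(q@CY)<.015]@CX,[2,98]))
print(get_state()["t"])
cv2.imwrite("pics/top1.png",cv2.resize(d["color"][165:345,190:445,::-1],None,fx=3,fy=3))
E
```

```text
0.85 False [ 1.1 -0.2 -0.6] 4.2
0.6 False [ 0.1 -0.  -0.9] 4.5417
0.4 False [0.1 0.7 1. ] 4.8417
0.2 False [ 0.2 -0.1 -0.1] 5.1417
0.08 False [-0.2 -0.5 -0.1] 5.3917
True [-2.5 -0.7  5.8] 0.05817531355630878 5.7583
stop z max 0.0669221847636512 y range -0.03537583428964593 0.05315707467871155 face x of arm [0.07680148 0.09022094]
8.3583
```

View pics/top1.png

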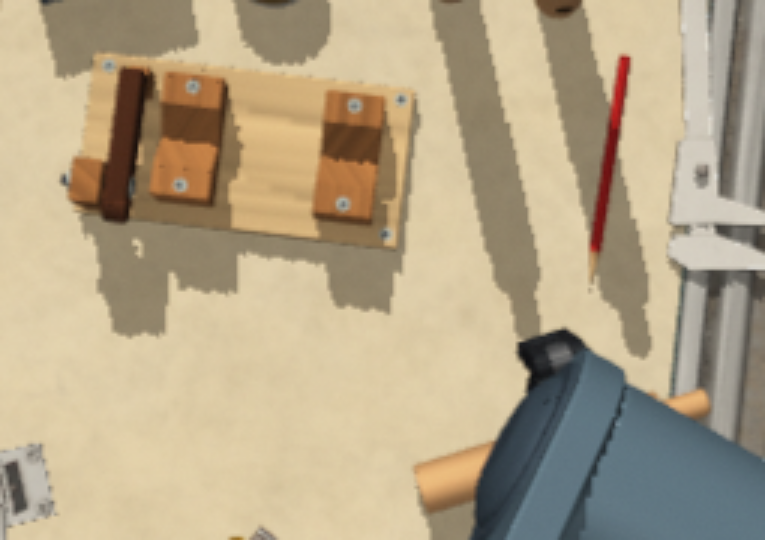

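The crop shows the stop level across the end of the vees, from (115,212) to (133,70). Contact was at z = 58.2 mm, which matches the expected 58 mm. The leg hasn't moved, so I grasp it.

```bash
python3 - <<'E'
from plant import *
from h import *
c=move_linear(LEG+[0,0,.025],velocity=.15)
c=move_linear(LEG+[0,0,-.012],velocity=.05,max_force=8);s=get_state();print(c,s["force"].round(1),s["tool_pos"])
close_gripper();s=get_state();print(s["opening"],s["grasp_force"],s["force"].round(1))
move_linear(LEG+[0,0,.11],velocity=.12);s=get_state();print(s["opening"],s["grasp_force"],s["force"].round(2),s["wrist_torque"].round(3))
reach(C(-30,50,140),ori(YC,-1));hold(.3)
s=get_state();print(s["opening"],s["tool_pos"]-C(-30,50,140),s["force"].round(2),s["t"])
for n in("scene","top"):
    d=get_image(n);np.savez(f"pics/{n}2.npz",**d);cv2.imwrite(f"pics/{n}2.png",d["color"][:,:,::-1])
d=dict(np.load("pics/scene2.npz"));cv2.imwrite("pics/s2.png",cv2.resize(d["color"][90:330,150:470,::-1],None,fx=2.5,fy=2.5))
E
```

```text
False [-0.3  0.6  0.4] [ 0.46582359 -0.12660441  0.00315587]
0.02831113330633738 59.047152400016785 [-0.5  1.   4.1]
0.02848603616269603 59.13381278514862 [ 0.05  0.01 -1.3 ] [-0.035 -0.016 -0.004]
0.02816606098454562 [-3.73227778e-04 -9.32871114e-04  3.32854872e-05] [-0.33 -0.87  0.01] 12.775
```

View pics/s2.png

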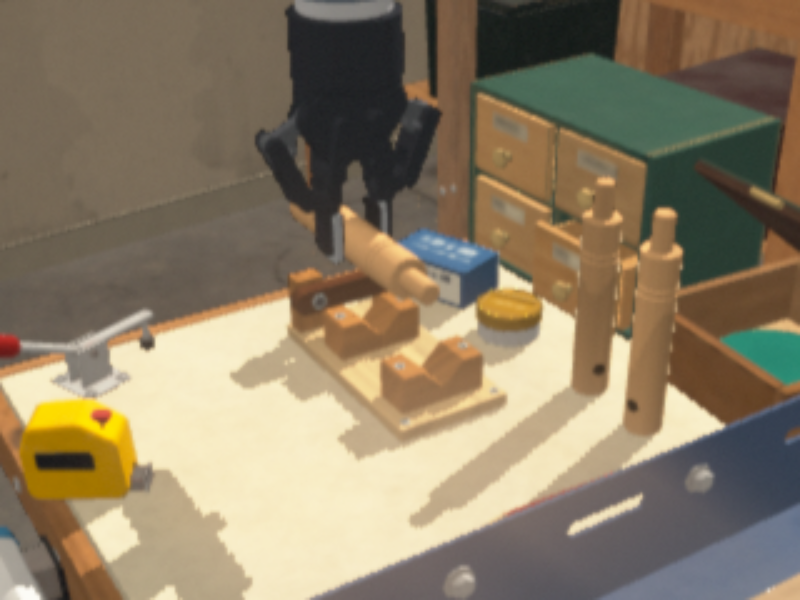

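View pics/top2.png

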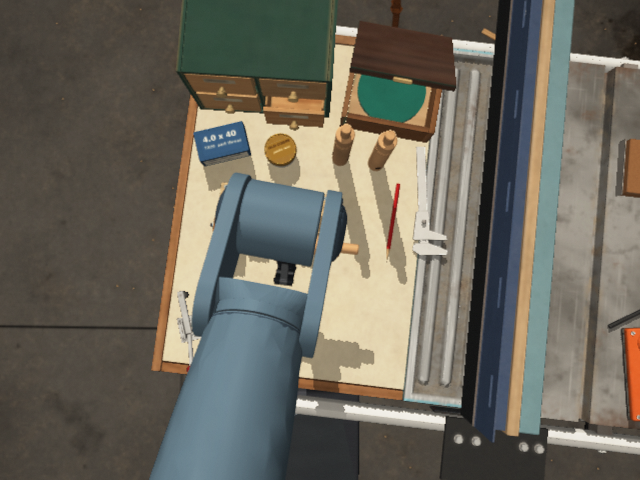

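The scene crop shows the leg held across its middle, foot towards the stop and tenon towards the camera, at about (430,290). The stop is down and the finished legs haven't moved. In the top view the tenon tip is at (357,248). I check tilt and yaw from depth.

```bash
python3 - <<'E'
from h import *
for n in("scene","top"):
    q=(cloud(dict(np.load(f"pics/{n}2.npz")))-O).reshape(-1,3)
    q=np.c_[q@CX,q@CY,q[:,2]]*1e3
    q=q[(q[:,0]>-150)&(q[:,0]<90)&(abs(q[:,1]-50)<22)&(q[:,2]>125)&(q[:,2]<178)]
    for a in range(-150,90,10):
        k=q[(q[:,0]>=a)&(q[:,0]<a+10)]
        if len(k)>5:print(n,a,len(k),"y",k[:,1].min().round(1),k[:,1].max().round(1),"z",k[:,2].min().round(1),k[:,2].max().round(1))
    print(q[:,0].min())
E
```

```text
scene -140 56 y 45.2 59.6 z 143.2 158.3
scene -130 42 y 46.2 60.0 z 144.9 158.4
scene -120 39 y 47.4 60.2 z 145.2 158.3
scene -110 151 y 37.9 67.3 z 135.9 166.0
scene -100 68 y 43.6 67.1 z 140.8 166.3
scene -90 64 y 43.1 67.2 z 142.4 166.2
scene -80 61 y 43.4 67.5 z 141.4 165.9
scene -70 61 y 44.0 67.3 z 143.6 165.8
scene -60 61 y 43.7 67.1 z 139.9 166.1
scene -50 141 y 31.1 72.0 z 140.5 176.9
scene -40 93 y 28.3 72.0 z 138.7 177.5
scene -30 49 y 34.9 71.1 z 139.0 177.8
scene -20 14 y 36.4 53.4 z 162.3 174.3
scene 0 13 y 64.5 66.7 z 143.4 160.1
scene 10 14 y 64.4 67.8 z 143.6 155.9
scene 20 14 y 63.8 66.6 z 142.3 155.0
scene 30 12 y 64.1 67.1 z 144.2 155.0
scene 40 7 y 63.0 67.2 z 140.9 154.5
-135.51915263017762
top -140 17 y 46.4 60.0 z 156.0 162.0
top -130 73 y 45.1 60.9 z 152.5 161.9
top -120 69 y 44.8 60.6 z 153.4 162.9
top -110 19 y 45.8 67.6 z 152.2 162.9
top -70 24 y 38.3 67.4 z 156.3 170.3
-132.97770801802886
```

The leg is level and parallel to the cradle's axis. The camera reads it about 2 mm towards +y of the TCP, so I bias the target a little. I'll lower it short of the stop, centre it on side force, slide it to the stop, then press.

```bash
cat >> h.py <<'E'
def F(pl,n=6):
    f=[]
    for _ in range(n): pl.hold(.05);f.append(pl.get_state()["force"])
    f=np.mean(f,0);return np.array([f@CX,f@CY,f[2]])
E
python3 - <<'E'
import plant as p
from h import *
o=ori(YC,-1)
p.move_linear(C(-8,-1,110),o,velocity=.12)
p.move_linear(C(-8,-1,45),velocity=.1,max_force=15)
f0=F(p,10);print("air",f0.round(2)); np.save("f0.npy",f0)
c=p.move_linear(C(-8,-1,31),velocity=.02,max_force=4)
s=p.get_state();q=s["tool_pos"]-O;print(c,[q@CX*1e3,q@CY*1e3,q[2]*1e3],(F(p)-f0).round(2),s["t"])
pos=s["tool_pos"].copy()
for i in range(8):
    f=F(p)-f0
    if f[2]<4: pos=pos-[0,0,.0004]
    if abs(f[1])>.6: pos=pos+CY*np.clip(f[1]*.00015,-.0008,.0008)
    p.move_linear(pos,velocity=.02)
    a=p.get_state()["tool_pos"]-O
    print(f.round(2),((pos-O)@CY*1e3).round(2),(pos[2]*1e3).round(2),(a@CY*1e3).round(2),(a[2]*1e3).round(2))
np.save("pos.npy",pos);print(p.get_state()["t"],p.get_state()["opening"])
E
```

```text
air [ 0.07  0.01 -0.9 ]
True [np.float64(-8.03900715039759), np.float64(-1.8067704727821228), np.float64(38.533866948820176)] [-0.25 -3.94  2.17] 15.2833
[ 0.2  -4.93  2.57] -2.55 38.13 -2.28 38.03
[-0.08 -1.91  2.9 ] -2.83 37.73 -2.72 37.57
[-0.11 -2.    1.8 ] -3.13 37.33 -3.07 37.25
[ 0.01 -2.16  1.96] -3.46 36.93 -3.46 36.93
[ 0.05 -1.68  1.84] -3.71 36.53 -3.75 36.54
[ 0.29 -1.62  1.9 ] -3.95 36.13 -4.09 36.23
[ 0.09 -1.98  2.39] -4.25 35.73 -4.43 35.85
[ 0.27 -2.37  2.97] -4.61 35.33 -4.61 35.69
19.9833 0.028346688861987022
```

```bash
python3 - <<'E'
import plant as p
from h import *
f0=np.load("f0.npy");pos=np.load("pos.npy")
for i in range(9):
    f=F(p,4)-f0
    if f[2]<6: pos=pos-[0,0,.0004]
    if abs(f[1])>.6: pos=pos+CY*np.clip(f[1]*.0002,-.0008,.0008)
    p.move_linear(pos,velocity=.02)
    s=p.get_state();a=s["tool_pos"]-O
    print(f.round(2),((pos-O)@CY*1e3).round(2),(pos[2]*1e3).round(2),(a@CY*1e3).round(2),(a[2]*1e3).round(2),s["wrist_torque"].round(2))
np.save("pos.npy",pos);print(p.get_state()["t"],p.get_state()["opening"])
E
```

```text
[ 0.47 -0.49  6.37] -4.61 35.33 -4.61 35.69 [-0.04 -0.12 -0.06]
[ 0.16 -0.66  5.7 ] -4.74 34.93 -4.62 35.65 [0.01 0.19 0.02]
[-0.29  0.98  8.33] -4.54 34.93 -4.6 35.65 [0.02 0.01 0.02]
[-0.08  0.37  8.24] -4.54 34.93 -4.63 35.66 [-0.    0.08 -0.02]
[-0.51 -0.28  7.86] -4.54 34.93 -4.65 35.69 [ 0.05  0.06 -0.02]
[-0.24  0.54  8.13] -4.54 34.93 -4.63 35.68 [-0.06  0.14 -0.02]
[-0.08  0.33  8.05] -4.54 34.93 -4.62 35.66 [-0.03  0.02 -0.04]
[-0.57 -0.26  7.68] -4.54 34.93 -4.63 35.66 [ 0.   -0.01 -0.01]
[-0.22  0.36  8.03] -4.54 34.93 -4.63 35.67 [-0.03  0.07  0.01]
24.0333 0.028072871458499966
```

Seated, with the side force near zero. Next I slide it to the stop, then press.

```bash
python3 - <<'E'
import plant as p
from h import *
f0=np.load("f0.npy");pos=np.load("pos.npy")
c=p.move_linear(pos+CX*.014,velocity=.012,max_force=6)
s=p.get_state();a=s["tool_pos"]-O;f=F(p)-f0
print(c,(np.array([a@CX,a@CY,a[2]])*1e3).round(2),f.round(2),s["t"])
pos=pos+CX*((a-(pos-O))@CX)
for i in range(9):
    if f[2]<13: pos=pos-[0,0,.0003]
    if f[2]>16.5: pos=pos+[0,0,.0002]
    if abs(f[1])>.6: pos=pos+CY*np.clip(f[1]*.00012,-.0008,.0008)
    if f[0]>-1.5: pos=pos+CX*.0002
    if f[0]<-5: pos=pos-CX*.0001
    p.move_linear(pos,velocity=.02)
    f=F(p)-f0;s=p.get_state();a=s["tool_pos"]-O
    print((np.array([a@CX,a@CY,a[2]])*1e3).round(2),f.round(2),s["wrist_torque"].round(2))
np.save("pos.npy",pos);print(s["t"],s["opening"])
d=p.get_image("scene");np.savez("pics/scene3.npz",**d);cv2.imwrite("pics/s3.png",cv2.resize(d["color"][130:290,230:440,::-1],None,fx=3.5,fy=3.5))
E
```

```text
True [ 1.02 -4.64 35.7 ] [-1.75  2.55  4.66] 24.875
[ 1.04 -4.71 35.68] [-1.73  3.18  8.72] [-0.06  0.6  -0.01]
[ 1.03 -4.7  35.67] [-1.08  2.57  9.54] [-0.15  0.47 -0.07]
[ 1.05 -4.69 35.67] [-2.01  2.67 10.12] [-0.24  0.53 -0.01]
[ 1.01 -4.69 35.63] [-1.68  2.3  11.03] [-0.28  0.46  0.  ]
[ 1.04 -4.68 35.64] [-2.    2.64 11.53] [-0.24  0.45 -0.05]
[ 1.06 -4.69 35.62] [-1.65  1.87 12.12] [-0.24  0.36 -0.01]
[ 1.04 -4.69 35.61] [-1.76  1.81 13.05] [-0.24  0.43 -0.03]
[ 1.02 -4.69 35.62] [-1.78  1.15 12.52] [-0.23  0.23 -0.04]
[ 1.01 -4.71 35.61] [-1.95  1.29 13.95] [-0.24  0.32 -0.05]
30.1333 0.028133387439836323
```

View pics/s3.png

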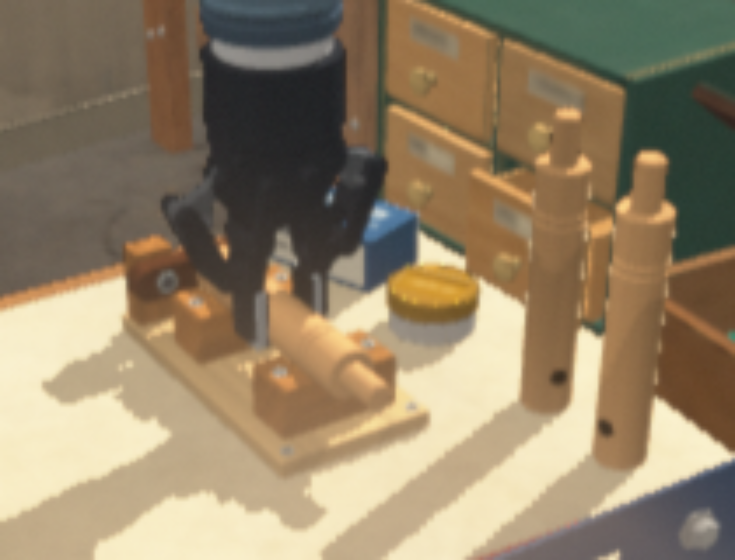

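The view shows the leg lying in the vees, tenon towards the camera at (365,380), with the stop arm still down at (165,282). It met the stop at TCP x = 1.0 mm, against 0 ± 2 mm expected, and carries about 14 N down with 1.3 N sideways. I check that it stays steady, then hand in.

```bash
python3 - <<'E'
import plant as p
from h import *
f0=np.load("f0.npy")
for i in range(3):
    f=F(p,8)-f0;print(f.round(2))
ok=11<f[2]<18 and abs(f[1])<2.5 and f[0]<-.8
s=p.get_state();print(ok,s["t"],s["opening"],s["grasp_force"])
if ok: print(p.close_job())
E
```

```text
[-1.58  1.54 13.78]
[-1.66  1.24 13.94]
[-2.07  1.62 13.73]
True 31.3833 0.02821388912423659 60.5628901720047
the job is handed in; nothing more can be done
None
```

The job is handed in: the stop is down, and the leg is held in both vees with its foot against the stop, pressed down with about 14 N (1.4 kg), at 31 s on the robot's clock; I never touched the finished legs or the caliper.

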